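Stow the bearing seat tool and lock its keeper leg at the mark

ROBOT

A 7-joint arm with a two-finger parallel gripper is mounted at the origin on the work surface. World frame = base frame: x ahead of the robot, y to its left, z up, the work surface at z = 0. Lengths are in mm, angles in rad, forces in N, time in s.
With the tool pointing down it reaches from about 425 to 875 mm from the base axis. Payload 9.9 kg.
Tool frame: the origin (TCP) lies at the very end of the fingers, on their centre line; the grasp point (between the pads) lies 19 mm behind it; z points along the fingers, x is the direction in which the jaws open and shut, and the axes are right-handed (so a half turn about z gives the same grasp; the last joint's range is limited). The gripper opens to 85 mm and grips with 20 to 120 N. Pads are 22 mm wide; open, the fingers measure 114 mm over their backs; the gripper's body (76 mm by 85 mm) begins 54 mm behind the grasp point. The pads swing forward as they close: fully open they stand 13 mm farther back than shut.
Start: joints at [1.203, 0.576, 0.025, 1.437, -0.015, 1.129, -0.057], TCP at [189.008, -648.001, 231.289] pointing down, gripper open.
Joint ranges: [-2.76, 2.76], [-0.34, 2.15], [-1.52, 1.57], [0.19, 2.46], [-1.09, 4.23], [0.17, 1.99], [-2.82, 2.82]. Speed limits (rad/s): [2.22, 2.22, 3.01, 3.01, 3.14, 3.14, 3.14].

INTERFACE

Orientations are given as a unit quaternion [x, y, z, w].
In Python, from station import robot, snapshot, calibration, close_job, silhouettes, tip_of gives the robot as it stands. The module is installed in compiled form; this text tells all that it offers.
- The arm moves only by the shell command python3 -m crank 'ROWS' [OPENING] [FORCE]. ROWS is JSON, a list of rows, each an object with "delta_pos": the shift along the tool's x, y, z in mm, a list of three; "spin": the turn about the tool's z in rad. In form: [{"delta_pos": [x, y, z], "spin": spin}, ...]. A call has 1 to 12 rows; each row shifts and turns the pose as measured when the row begins, along the tool's axes as they then stand; what a row does not reach is not made up. A row lasts 1/8 s, in which the tool goes at most 62.5 mm and 10.7 degrees, less where a joint would pass 70% of its speed; a pose out of reach is approached as far as the arm can. A call is refused whole if a number of a shift passes 62.5 or a number of a turn 0.188, either way. A call with a gripper value outside its range is refused whole. OPENING is the finger opening in mm, from 0 to 85.4, set as the call begins (- or left out, the last holds). The fingers move at their own pace and stop on an object; FORCE is the grip in N (left out, the last holds). Time passes only in rows, so rows that do not move let the fingers close. It gives the time, the measured TCP pose, the force and the opening at its end, in the units of the state.
- robot.read_state(): the state, without advancing time (a new reading comes with each control period).
- snapshot(name): name is "scene" or "top" or "wrist"; returns the picture (384x512x3 uint8, blue, green, red); there is no depth.
- calibration(name): a dict with "fx", "fy", "cx", "cy" (pixels), "k1" (the pictures are not rectified: a ray, as slopes to the right and down, at radius r is drawn at 1 + k1 r^2 times it, then the intrinsics apply), "extrinsics" (4x4, takes a point from camera to world coordinates); the wrist camera has in their place "T_tool_cam" (4x4, takes a point from camera to tool coordinates, whose origin is the TCP and whose axes are the tool frame's). Camera axes: x right, y up, looking along -z (the intrinsics and any distortion apply to the point x, -y, -z); pixel columns grow to the right and rows downward; lengths in mm; the calibration is good to about 2 mm. A picture is of the moment at which its call begins: read the wrist's pose just before it. calibration takes no time and is no camera call.
- close_job(): hands the job in, once; it reports no verdict.
Trained networks look in the newest picture that a camera, given by its name, has taken for a name from the list of things; names that differ only in an ending like _2 or _b are one class to them, and where a whole thing is asked for, a point or a joint stands for the part that bears it (a point fixed in the world has none). Each returns a list of dicts, best first, with "conf" (0 to 1); they miss things now and then, are a little off and sometimes report something else, mostly with a low value. They report only what shows in the picture. A call takes as long as a camera call.
- silhouettes(label, camera): "pixels" (384x512 bool, what is visible of it) and "extent" ([left, top, width, height] in pixels, round what is visible of it).
- tip_of(label, camera): "point" ([column, row] in pixels: a listed point, or the origin of a listed thing).
The state is a dict: "time": time; "q": joint angles; "qd": joint speeds; "joint_efforts": joint torques, N m; "ee_pos": TCP position; "tcp_rot": TCP orientation; "force": force on the tool from outside, world axes, zero at the start; "torque": the same for the moment, N m; "opening": opening from 0.0 (shut) to 1.0 (fully open).
Only numpy, scipy, OpenCV 4.12 (cv2) and the standard library are available. Lean on these libraries where they do the work, as an engineer would, in place of code of your own. Each camera call takes 0.05 s, during which the arm holds its last target. There are 200 camera calls.

TASK

Push the brass bearing seat tool rod-first down into the narrow clear vial of the jig until its shoulder sits on the rim. Then push the spring-loaded keeper leg out over it until the leg's index line meets the pointed clip on the scale, and, holding the leg there, slide the cam lever fully closed against the fin. Finish still holding the leg at the mark with lever and fin pinched shut between the fingers: do not let go, and leave the yo-yo, loupe and storage pods where they are.

Things in the scene. Friction and masses are not known exactly. Their poses are not given: they have to be found in the camera images.
- tool_grip (a point): Brass bearing seat tool, 100 mm long, about 0.2 kg, at first upright in a grey stand: below, a rod 10 mm in diameter, 50 mm long, tip tapered; above, a solid round grip 24 mm in diameter, 50 mm tall. This point is on its axis in the grip, 32 mm above the shoulder (the grip's underside), 82 mm above the tip, 18 mm below the top. z runs up the tool.
- stand: Fixed grey plastic block 70 x 70 mm, 58 mm tall, with one central hole 12.5 mm wide; the tool's rod stands in it with the shoulder on the block's top. Lift the tool at least 55 mm to clear it. Origin at the centre of the underside.
- jig: Fixed jig on a dark steel base plate 300 x 150 x 12 mm. Origin on the table under the slide axis; x is the horizontal way in which the leg extends (towards the vial), y across it, z up. The leg runs along y = 0 on an aluminium housing (x -130 to +50 mm, top 127 mm up). A scale rail on two posts runs along it at y = -80 mm, top 133 mm up.
- vial_mouth (a point): Centre of the rim of the clear vial fixed upright in the jig at jig x = +120 mm, y = 0; rim 70 mm above the table. Bore 13 mm, 53 mm deep; its top 6 mm flare to 19 mm inside, 27 mm outside. With the tool home its shoulder rests on the rim and tool_grip is 32 mm above this point. Axes as the jig's.
- leg (a joint): How far the keeper leg has slid out along jig x, m: 0 (start) to 0.10. A spring pulls it back (3 N at 0, 6 N at 0.10) whenever it is not held. It is a flat steel bar, underside 128, top 140 mm above the table; its end is 60 mm short of the vial's axis at 0 and passes 8 mm over the seated tool. On it sits a carriage plate 110 mm wide (jig y), its top 146 mm above the table.
- pinch (a point): Point on the leg 164 mm above the table (18 mm above the carriage plate), where a gripper closing along jig y is centred to pinch lever and fin. Axes as the jig's. A cross bar 110 mm wide (y), 35 mm tall stands on the plate, its back face 20 mm ahead (+x) of this point: fingers either side of fin and lever push the leg out by pressing their edges on it.
- cam (a joint): Cam slide lever on the leg, m: 0 to 0.003 open (start), 0.014 fully closed; slides along jig -y towards the fin, needs about 4 N, stays where it is left. Closing it does not take the spring's load off the hand.
- cam_tab (a point): Steel upright tab of the cam lever, ribbed outside, 36 (x) x 8 (y) x 30 mm tall, foot on the carriage plate, reaching from 20 mm behind to 16 mm ahead of pinch. Its outer face is 27 mm to +y of pinch when open (0), 13 mm when closed. This point is the middle of that outer face.
- fin (a point): Plain aluminium fin fixed on the leg, same size and x extent as the tab; its outer face is 13 mm to -y of pinch. This point is the middle of that outer face.
- leg_index (a point): End of the leg's index line, a black line on a small pointer at the carriage's side next to the scale rail. Axes as the jig's. It moves with the leg.
- mark_tip (a point): Nose of the small brass clip (18 mm along the rail, nose 5 mm wide at its middle) on top of the scale rail: the length mark, set 64 to 94 mm from where the leg's index starts. Axes as the jig's; the leg is at the mark when leg_index and mark_tip have the same x along the jig.
- yoyo: Teal aluminium yo-yo lying flat, 56 mm across, 42 mm tall; leave alone. Origin under its centre.
- loupe: Black-rimmed round glass loupe, 42 mm across, 32 mm tall; leave alone. Origin under its centre.
- pod_a: Clear round lidded storage pod, 64 mm across, 52 mm tall; leave alone. Origin under its centre.
- pod_b: A second clear storage pod, alike; leave alone.

How it is judged (in metres and radians):
On the way, in this order (a step that is already met when the one before it is completed fails the run):
1. the tool is fully down in the vial, leg still back (horizontal distance between tool_grip and vial_mouth below 0.005 m and z of tool_grip in the frame of vial_mouth between 0.028 and 0.0355 m and angle between tool_grip's own z axis and vertical below 0.12 rad and value of joint leg below 0.03 m), for 0.2 s.
2. the leg is held at the mark with the cam lever still open (x of leg_index in the frame of mark_tip between -0.005 and 0.005 m and value of joint cam below 0.006 m), for 0.2 s.
3. the cam lever is closed with the leg at the mark (x of leg_index in the frame of mark_tip between -0.005 and 0.005 m and value of joint cam above 0.012 m), for 0.2 s.
At the end, for the whole second after the job is handed in: Tool in the vial, shoulder on the rim (within 3.5 mm in height, 5 mm sideways, 7 degrees); leg index within 5 mm of the mark along the jig; cam lever at least 12 of its 14 mm closed; fingers still pinching lever tab and fin with over 2 N on each (all of step 3 and horizontal distance between tool_grip and vial_mouth below 0.005 m and z of tool_grip in the frame of vial_mouth between 0.028 and 0.0355 m and angle between tool_grip's own z axis and vertical below 0.12 rad and contact force between the fingers and cam_c0 above 2 N and contact force between the fingers and leg_c5 above 2 N); the arm keeps its last pose, push and grip.
It fails at once if the cam lever is slid past half while the leg is over 9 mm from the mark (value of joint cam above 0.008 m and not (x of leg_index in the frame of mark_tip between -0.009 and 0.009 m)).
It fails at once if the yo-yo is knocked aside (moved over 30 mm) (distance of yoyo from where it was at the start of the episode above 0.03 m).
It fails at once if the loupe is knocked aside (moved over 30 mm) (distance of loupe from where it was at the start of the episode above 0.03 m).
It fails at once if a storage pod is knocked aside (moved over 30 mm) (distance of pod_a from where it was at the start of the episode above 0.03 m).
It fails at once if a storage pod is knocked aside (moved over 30 mm) (distance of pod_b from where it was at the start of the episode above 0.03 m).
It also fails if it takes over 58 s, if anything falls off the work surface, if the arm or the gripper's body presses on something with over 40 N, if the wrist force passes 120 N, or if a joint passes its speed limit or range.

## Working session

There is one attempt and no reset: what is moved stays moved. The work goes in short steps, Python scripts to look and compute and a shell command to move; the robot and the scene stay as the last step left them, time stands still between calls to the robot, and variables do not carry over. Pictures are saved under pics/ and viewed, about 8 in all and at most 12, crops included, and the job is handed in when it is done.

```bash
mkdir -p pics
cat > h.py <<'E'
import numpy as np, cv2
from station import robot, snapshot, calibration, close_job, silhouettes, tip_of
from scipy.spatial.transform import Rotation as R
def extr(cam):
    c=calibration(cam)
    if cam=="wrist":
        s=robot.read_state(); T=np.eye(4); T[:3,:3]=R.from_quat(s["tcp_rot"]).as_matrix(); T[:3,3]=s["ee_pos"]
        return c,T@np.array(c["T_tool_cam"])
    return c,np.array(c["extrinsics"])
def ray(cam,px,ce=None):
    c,T=ce or extr(cam)
    K=np.array([[c["fx"],0,c["cx"]],[0,c["fy"],c["cy"]],[0,0,1.]])
    u=cv2.undistortPoints(np.array([[px]],float),K,np.array([c["k1"],0,0,0.]))[0,0]
    d=T[:3,:3]@np.array([u[0],-u[1],-1]); return T[:3,3],d/np.linalg.norm(d)
def onz(cam,px,z,ce=None):
    o,d=ray(cam,px,ce); return o+d*(z-o[2])/d[2]
def tri(rays):
    A=sum(np.eye(3)-np.outer(d,d) for o,d in rays); b=sum((np.eye(3)-np.outer(d,d))@o for o,d in rays)
    p=np.linalg.solve(A,b); return p,[float(np.linalg.norm(np.cross(p-o,d))) for o,d in rays]
def proj(cam,p,ce=None):
    c,T=ce or extr(cam); q=np.linalg.inv(T)@np.append(p,1); s=np.array([q[0],-q[1]])/-q[2]
    s=s*(1+c["k1"]*(s@s)); return np.array([c["fx"]*s[0]+c["cx"],c["fy"]*s[1]+c["cy"]])
E
cat > a.py <<'E'
from h import *
for cam in ["scene","top"]:
    cv2.imwrite(f"pics/{cam}0.png",snapshot(cam))
names=dict(tool_grip=90,vial_mouth=70,pinch=164,cam_tab=161,fin=161,leg_index=140,mark_tip=137,stand=0,jig=0,yoyo=0,loupe=0,pod_a=0)
for n,z in names.items():
    rs=[]
    for cam in ["scene","top"]:
        for r in tip_of(n,cam)[:2]:
            if r["conf"]>.3: print(n,cam,np.round(r["point"],1),round(r["conf"],2),np.round(onz(cam,r["point"],z)))
        t=tip_of(n,cam) if 0 else None
s=robot.read_state(); print(s)
for c in ["scene","top"]: print(c,calibration(c)["extrinsics"])
print(calibration("wrist"))
E
python3 a.py
```

```text
tool_grip scene [227.4 152.9] 0.53 [ 500. -293.   90.]
tool_grip scene [277.6 188.9] 0.36 [501.   8.  90.]
tool_grip top [379.2 226.6] 0.52 [ 513. -278.   90.]
vial_mouth scene [247.7 188.1] 0.69 [561. -80.  70.]
vial_mouth top [296.1 205.6] 0.72 [576. -62.  70.]
pinch scene [279.2 187. ] 0.81 [559.  82. 164.]
pinch top [243.1 201.1] 0.72 [575.  78. 164.]
pinch top [243.6 196. ] 0.51 [588.  77. 164.]
cam_tab scene [355.5 262.3] 0.74 [614. 434. 161.]
cam_tab scene [274.9 191.5] 0.39 [582.  88. 161.]
cam_tab top [238.6 196.1] 0.65 [588.  90. 161.]
fin scene [280.6 185.1] 0.7 [547.  73. 161.]
fin top [241.7 210.9] 0.96 [551.  82. 161.]
leg_index scene [297.2 186.5] 0.65 [490.  89. 140.]
leg_index top [235.2 231.2] 0.67 [502. 100. 140.]
mark_tip top [263.3 230.4] 0.57 [503.  29. 137.]
mark_tip top [132.  196.9] 0.37 [596. 368. 137.]
stand top [366.1 227.4] 0.64 [ 519. -269.    0.]
jig scene [269.5 222.7] 0.76 [565.  47.   0.]
jig top [256.8 213. ] 0.76 [566.  47.   0.]
yoyo scene [339.  299.3] 0.93 [618. 413.   0.]
yoyo scene [275.9 193. ] 0.43 [439. -70.   0.]
yoyo top [131.5 197.7] 0.7
[... 1404 characters left out ...]
28380392e+02]
 [-9.99674458e-01 -1.80826784e-02 -1.79998473e-02  3.14655874e+01]
 [-2.10985083e-02  1.89181741e-01  9.81715398e-01  1.04166172e+03]
 [ 0.00000000e+00  0.00000000e+00  0.00000000e+00  1.00000000e+00]]
{'fx': 343.496488090403, 'fy': 343.496488090403, 'cx': 256.60642280830484, 'cy': 188.85062507234983, 'k1': -0.09784428910643347, 'T_tool_cam': array([[ 9.99999689e-01, -3.21804922e-04, -7.20635724e-04,
         2.62188219e-01],
       [-5.22794043e-04, -9.54131287e-01, -2.99388066e-01,
        -7.50362477e+01],
       [-5.91236538e-04,  2.99388349e-01, -9.54131158e-01,
        -1.43021263e+02],
       [ 0.00000000e+00,  0.00000000e+00,  0.00000000e+00,
         1.00000000e+00]])}
```

```bash
python3 -c "
import cv2
a=cv2.imread('pics/scene0.png')[110:320,150:400];b=cv2.imread('pics/top0.png')[110:290,110:420]
a=cv2.resize(a,None,fx=3,fy=2.8,interpolation=2);cv2.imwrite('pics/s0c.png',a);cv2.imwrite('pics/t0c.png',cv2.resize(b,None,fx=2.5,fy=2.5,interpolation=2))"
```

```text
(no output)
```

View pics/s0c.png

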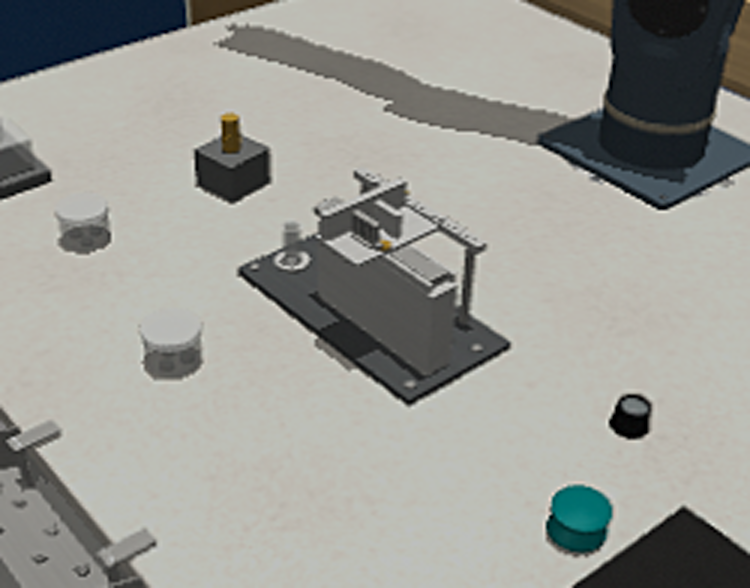

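View pics/t0c.png

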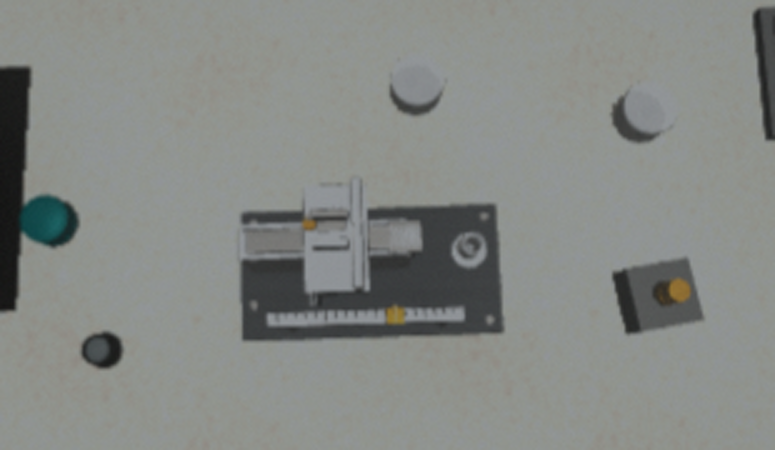

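```bash
python3 -m crank '[{"delta_pos":[-33,-51,0],"spin":0},{"delta_pos":[-33,-51,0],"spin":0},{"delta_pos":[-33,-51,0],"spin":0},{"delta_pos":[-33,-51,0],"spin":0},{"delta_pos":[-33,-51,0],"spin":0},{"delta_pos":[0,0,0],"spin":-0.184},{"delta_pos":[0,0,0],"spin":-0.184},{"delta_pos":[0,0,0],"spin":-0.184},{"delta_pos":[0,0,0],"spin":-0.184},{"delta_pos":[0,0,0],"spin":-0.184},{"delta_pos":[0,0,0],"spin":-0.184},{"delta_pos":[0,0,0],"spin":-0.184}]' 85 40
python3 - <<'E'
from h import *
T=extr("top")
for p in [(242,213),(495,205),(502,332),(243,340)]: print(np.round(onz("top",(p[0]/2.5+110,p[1]/2.5+110),12,T)))
E
```

```text
time: 2.8
ee_pos: [395.8, -410.3, 231.6]
tcp_rot: [1.0, 0.009, 0.001, 0.002]
force: [0.1, -0.3, -0.1]
opening: 0.996
[620. 193.  12.]
[ 624. -104.   12.]
[ 476. -106.   12.]
[472. 190.  12.]
```

```bash
python3 -m crank '[{"delta_pos":[38,-43,0],"spin":0},{"delta_pos":[38,-43,0],"spin":0},{"delta_pos":[38,-43,0],"spin":0},{"delta_pos":[0,0,0],"spin":0},{"delta_pos":[0,0,0],"spin":0}]'
cat > b.py <<'E'
from h import *
import sys
ce=extr("wrist"); im=snapshot("wrist"); cv2.imwrite(f"pics/{sys.argv[1]}.png",im)
for a in sys.argv[2:]:
    n,z=a.split("=")
    for r in tip_of(n,"wrist")[:2]: print(n,np.round(r["point"],1),round(r["conf"],2),np.round(onz("wrist",r["point"],float(z),ce),1))
s=robot.read_state(); print(s["ee_pos"],s["tcp_rot"],s["force"])
E
python3 b.py w1 tool_grip=90 stand=0 vial_mouth=70
```

```text
time: 3.42
ee_pos: [509.5, -278.2, 231.4]
tcp_rot: [1.0, 0.008, 0.002, 0.002]
force: [-1.0, -1.0, 0.6]
opening: 0.994
tool_grip [258.6 169.6] 0.58 [ 510.3 -275.1   90. ]
stand [262.8 153.8] 0.89 [ 515.8 -280.2    0. ]
[ 509.09762263 -278.86699136  231.52400792] [0.99996864 0.00745856 0.0017399  0.0020163 ] [ 0.23770196 -0.01591385  0.18134236]
```

View pics/w1.png

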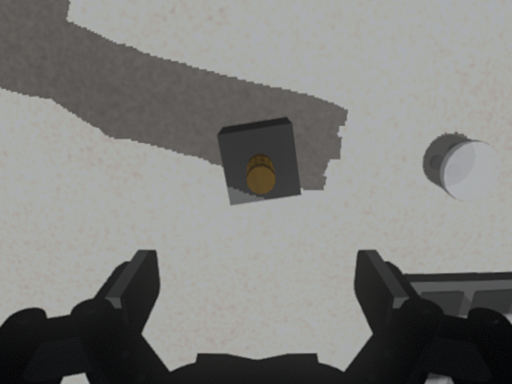

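Run:
```python
from h import *
ce=extr("wrist"); im=cv2.imread("pics/w1.png"); hsv=cv2.cvtColor(im,cv2.COLOR_BGR2HSV)
m=(hsv[...,0]>8)&(hsv[...,0]<30)&(hsv[...,1]>120); m[:140]=0;m[215:]=0
ys,xs=np.nonzero(m); print(xs.min(),xs.max(),ys.min(),ys.max())
for y in range(ys.min(),ys.max()+1,3): print(y,xs[ys==y].min(),xs[ys==y].max())
for p in [(262,181)]: print(onz("wrist",p,108,ce))
for P in [(511,-278),(511,-282)]:
  print(P,[np.round(proj("wrist",[P[0]+a,P[1]+b,z],ce),1) for a,b,z in [(0,0,108),(12,0,108),(-12,0,108),(0,12,108),(0,-12,108),(0,-12,58)]])
t=cv2.imread("pics/top0.png");h=cv2.cvtColor(t,cv2.COLOR_BGR2HSV);m=(h[...,0]>8)&(h[...,0]<30)&(h[...,1]>120);m[:,:360]=0;m[:210]=0;m[245:]=0;m[:,400:]=0
ys,xs=np.nonzero(m);print(xs.min(),xs.max(),ys.min(),ys.max())
for P in [(511,-278),(511,-282)]:
  print([np.round(proj("top",[P[0]+a,P[1]+b,z]),1) for a,b,z in [(12,0,108),(-12,0,108),(0,12,108),(0,-12,108),(0,0,58)]])
```

```text
247 274 155 192
155 256 263
158 251 268
161 250 270
164 248 271
167 247 272
170 247 273
173 248 273
176 247 274
179 247 274
182 248 274
185 248 272
188 250 271
191 254 267
[ 512.61946994 -280.58991202  108.        ]
(511, -278) [array([260.1, 177.9]), array([274.9, 178.1]), array([245.2, 177.7]), array([260.3, 163.4]), array([259.8, 192. ]), array([259.2, 175.7])]
(511, -282) [array([260. , 182.6]), array([274.8, 182.9]), array([245.1, 182.4]), array([260.2, 168.2]), array([259.7, 196.7]), array([259.1, 179.7])]
374 385 222 230
[array([381.2, 221.9]), array([382. , 231.2]), array([377. , 226.6]), array([386.3, 226.5]), array([375.6, 228.3])]
[array([382.8, 221.9]), array([383.6, 231.2]), array([378.5, 226.6]), array([387.8, 226.5]), array([377.1, 228.3])]
```

```bash
python3 -m crank '[{"delta_pos":[2,-0.5,40],"spin":0},{"delta_pos":[0,0,40],"spin":0},{"delta_pos":[0,0,30],"spin":0},{"delta_pos":[0,0,25],"spin":0},{"delta_pos":[0,0,15],"spin":0},{"delta_pos":[0,0,5],"spin":0},{"delta_pos":[0,0,0],"spin":0}]' 60; python3 b.py w2 tool_grip=90
```

```text
time: 4.5
ee_pos: [509.7, -286.5, 74.0]
tcp_rot: [1.0, 0.002, 0.003, 0.004]
force: [-0.6, -0.7, 0.1]
opening: 0.704
tool_grip [263.  253.2] 0.85 [ 510.9 -278.4   90. ]
[ 509.98169281 -286.55515718   74.5296803 ] [0.99998235 0.00197309 0.00363552 0.00426592] [ 0.3597198  -1.13585955  0.10108214]
```

View pics/w2.png

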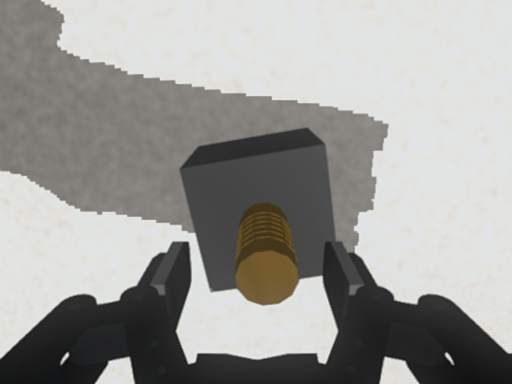

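```bash
python3 -m crank '[{"delta_pos":[1,-8,1.5],"spin":0},{"delta_pos":[0,0,0],"spin":0},{"delta_pos":[0,0,0],"spin":0}]' 60; python3 b.py w3 tool_grip=90;python3 - <<'E'
from h import *
ce=extr("wrist"); im=cv2.imread("pics/w3.png"); hsv=cv2.cvtColor(im,cv2.COLOR_BGR2HSV)
m=(hsv[...,0]>8)&(hsv[...,0]<30)&(hsv[...,1]>120); ys,xs=np.nonzero(m);print(xs.min(),xs.max(),ys.min(),ys.max())
print([np.round(proj("wrist",[511.2+a,-278.3+b,108],ce),1) for a,b in [(12,0),(-12,0),(0,-12)]])
E
```

```text
time: 4.97
ee_pos: [512.0, -277.9, 74.5]
tcp_rot: [1.0, 0.002, 0.005, 0.005]
force: [-0.6, -0.5, -0.1]
opening: 0.703
tool_grip [259.7 269.8] 0.93 [ 512.  -277.9   90. ]
[ 511.98838817 -277.88185958   74.36863319] [0.99997495 0.00222288 0.00480512 0.00469696] [-0.10012246 -0.36011195  0.28204312]
230 289 219 321
[array([290.7, 296.2]), array([226.6, 296.3]), array([258.4, 322.2])]
```

```bash
python3 -m crank '[{"delta_pos":[0,0,0],"spin":0},{"delta_pos":[0,0,0],"spin":0},{"delta_pos":[0,0,0],"spin":0},{"delta_pos":[0,0,0],"spin":0},{"delta_pos":[0,0,0],"spin":0},{"delta_pos":[0,0,0],"spin":0}]' 0 60; python3 -m crank '[{"delta_pos":[0,0,-10],"spin":0},{"delta_pos":[0,0,-20],"spin":0},{"delta_pos":[0,0,-25],"spin":0},{"delta_pos":[0,0,-25],"spin":0},{"delta_pos":[0,0,-10],"spin":0},{"delta_pos":[0,0,0],"spin":0},{"delta_pos":[0,0,0],"spin":0}]'; python3 b.py w4 tool_grip=165 vial_mouth=70
```

```text
time: 5.82
ee_pos: [512.0, -278.1, 74.6]
tcp_rot: [1.0, 0.002, 0.005, 0.005]
force: [0.3, 0.5, 1.6]
opening: 0.268
time: 6.7
ee_pos: [509.9, -276.8, 166.9]
tcp_rot: [1.0, 0.002, 0.004, 0.004]
force: [-0.2, -0.2, -3.0]
opening: 0.264
tool_grip [258.5 270.5] 0.9 [ 509.6 -287.7  165. ]
[ 509.92429874 -276.6737513   166.79475386] [0.99998465 0.00221604 0.00338781 0.00378432] [ 0.19376471  0.49161522 -2.315279  ]
```

View pics/w4.png

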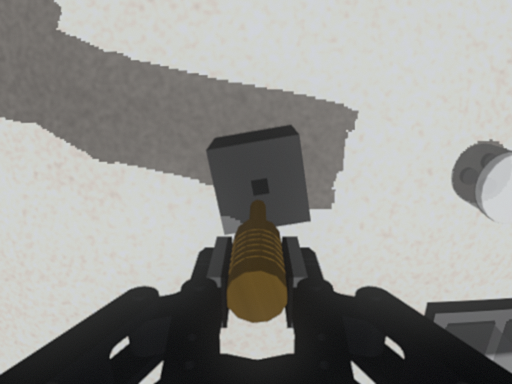

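```bash
python3 -m crank '[{"delta_pos":[6,-15,-10],"spin":0},{"delta_pos":[12,-40,-10],"spin":0},{"delta_pos":[12,-45,0],"spin":0},{"delta_pos":[12,-45,0],"spin":0},{"delta_pos":[12,-40,0],"spin":0},{"delta_pos":[7,-20,0],"spin":0},{"delta_pos":[0,0,0],"spin":0},{"delta_pos":[0,0,0],"spin":0},{"delta_pos":[0,0,0],"spin":0}]'; python3 b.py w5 tool_grip=185 vial_mouth=70
```

```text
time: 7.98
ee_pos: [573.0, -57.3, 188.8]
tcp_rot: [1.0, 0.004, 0.004, 0.002]
force: [-0.2, 0.5, -2.2]
opening: 0.259
tool_grip [257.  269.2] 0.59 [572.1 -68.6 185. ]
tool_grip [121.9  82.6] 0.36 [515.1  18.5 185. ]
vial_mouth [253.7 199.2] 0.73 [570.5 -73.   70. ]
[573.04576273 -57.49252727 188.70188227] [0.99998305 0.00362917 0.0041067  0.00196558] [-0.11139113  0.20680387 -1.99163725]
```

Run:
```python
import cv2
a=cv2.imread('pics/w5.png')[100:330,130:390];cv2.imwrite('pics/w5c.png',cv2.resize(a,None,fx=2.6,fy=2.6,interpolation=2))
```

```text
(no output)
```

View pics/w5c.png

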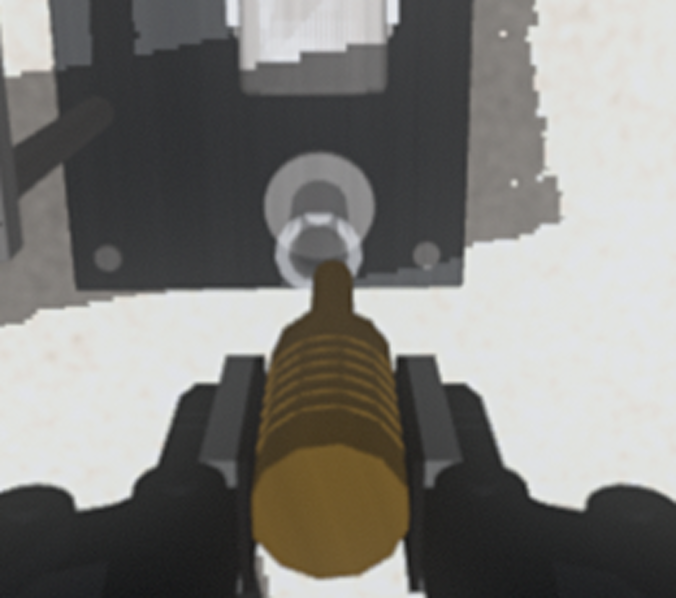

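Run:
```python
from h import *
ce=extr("wrist"); f=lambda x,y:(x/2.6+130,y/2.6+100)
print("rim",onz("wrist",f(319,252),70,ce),"base",onz("wrist",f(320,206),12,ce))
print("tip",onz("wrist",f(333,268),122.2,ce),"top",onz("wrist",f(330,510),222.2,ce), onz("wrist",f(332,322),172,ce))
o,d=ray("scene",(247.7,188.1));r3=(o,d);r1=ray("wrist",f(319,252),ce)
for P in [(570,-66),(572,-67),(570.5,-70)]:
  print(P,[np.round(2.6*(proj("wrist",[P[0]+a,P[1]+b,70],ce)-[130,100])) for a,b in [(13.5,0),(-13.5,0),(0,13.5),(0,-13.5)]])
# top cam: base corners etc
for p in [(469,243),(469,249)]: print("top",onz("top",(p[0]/2.5+110,p[1]/2.5+110),70))
```

```text
rim [569.69806814 -71.21860199  70.        ] base [569.91123499 -73.10352922  12.        ]
tip [573.27674006 -57.43316099 122.2       ] top [571.64987879 -58.11022977 222.2       ] [572.41904399 -50.41463179 172.        ]
(570, -66) [array([364., 236.]), array([276., 236.]), array([320., 194.]), array([320., 277.])]
(572, -67) [array([370., 239.]), array([283., 239.]), array([327., 197.]), array([326., 280.])]
(570.5, -70) [array([365., 248.]), array([278., 248.]), array([322., 206.]), array([321., 289.])]
top [571.06609468 -66.26816008  70.        ]
top [564.4223371  -66.02320553  70.        ]
```

```bash
python3 -m crank '[{"delta_pos":[-1.5,7,8],"spin":0},{"delta_pos":[-1.5,6.5,12],"spin":0},{"delta_pos":[0,0,12],"spin":0},{"delta_pos":[0,0,5],"spin":0},{"delta_pos":[0,0,0],"spin":0},{"delta_pos":[0,0,0],"spin":0}]'; python3 b.py w6 vial_mouth=70
python3 - <<'E'
import cv2
a=cv2.imread('pics/w6.png')[150:290,190:320];cv2.imwrite('pics/w6c.png',cv2.resize(a,None,fx=4.2,fy=4.2,interpolation=2))
E
```

```text
time: 8.88
ee_pos: [569.5, -73.6, 148.1]
tcp_rot: [1.0, 0.003, 0.003, 0.002]
force: [0.7, 0.5, -2.5]
opening: 0.264
vial_mouth [257.8 195.9] 0.68 [569.5 -72.6  70. ]
[569.51436592 -73.5891782  148.25926395] [0.9999893  0.00253838 0.003292   0.00203167] [-0.14092725 -0.4381298  -2.18869264]
```

View pics/w6c.png

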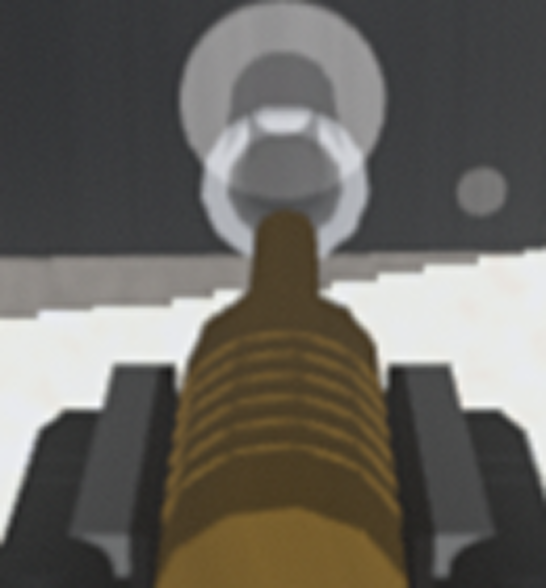

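Run:
```python
from h import *
ce=extr("wrist"); g=lambda p: np.round(4.2*(proj("wrist",p,ce)-[190,150]))
for P in [(569.7,-72.5),(569.7,-74.5)]:
  print(P,"rim",[g([P[0]+a,P[1]+b,70]).tolist() for a,b in [(13.5,0),(-13.5,0),(0,13.5),(0,-13.5)]])
for P in [(569.5,-73.6),(569.5,-75.6)]:
  print(P,"tip",[g([P[0]+a,P[1]+b,z]).tolist() for a,b,z in [(0,3,81.7),(0,0,81.7),(5,0,88),(-5,0,88),(5,0,131),(-5,0,131),(-12,0,131),(12,0,131),(0,12,131)]])
```

```text
(569.7, -72.5) rim [[369.0, 192.0], [202.0, 192.0], [286.0, 112.0], [285.0, 270.0]]
(569.7, -74.5) rim [[369.0, 204.0], [202.0, 203.0], [286.0, 124.0], [285.0, 281.0]]
(569.5, -73.6) tip [[285.0, 205.0], [285.0, 223.0], [319.0, 238.0], [252.0, 237.0], [330.0, 362.0], [248.0, 362.0], [191.0, 361.0], [387.0, 362.0], [290.0, 270.0]]
(569.5, -75.6) tip [[285.0, 217.0], [285.0, 235.0], [319.0, 250.0], [252.0, 250.0], [330.0, 377.0], [248.0, 376.0], [191.0, 376.0], [387.0, 377.0], [290.0, 286.0]]
```

```bash
python3 -m crank '[{"delta_pos":[0,-2.2,0],"spin":0},{"delta_pos":[0,0,0],"spin":0},{"delta_pos":[0,0,5],"spin":0},{"delta_pos":[0,0,6],"spin":0},{"delta_pos":[0,0,6],"spin":0},{"delta_pos":[0,0,0],"spin":0}]'; python3 -c "
from h import *
s=robot.read_state();print(s['ee_pos'],s['force'],s['tcp_rot'])"
```

```text
time: 9.72
ee_pos: [569.8, -71.1, 130.4]
tcp_rot: [1.0, 0.003, 0.004, 0.002]
force: [-0.6, 0.6, -2.5]
opening: 0.268
[569.79775119 -71.12055479 130.36052392] [-0.56192497  0.64642141 -2.49643412] [0.99998779 0.00266351 0.0036098  0.00207014]
```

```bash
python3 -m crank '[{"delta_pos":[0,0,5],"spin":0},{"delta_pos":[0,0,5],"spin":0},{"delta_pos":[0,0,5],"spin":0},{"delta_pos":[0,0,0],"spin":0}]'; python3 -c "
from h import *
s=robot.read_state();print(s['ee_pos'],s['force'],s['torque'])"
```

```text
time: 10.22
ee_pos: [569.9, -71.2, 114.2]
tcp_rot: [1.0, 0.003, 0.004, 0.002]
force: [-0.1, -1.0, -1.7]
opening: 0.255
[569.94407102 -71.2078485  114.20642271] [-0.06602501 -0.96781198 -1.69432696] [ 0.00210654 -0.02085221 -0.02432155]
```

```bash
python3 -m crank '[{"delta_pos":[0,0,5],"spin":0},{"delta_pos":[0,0,5],"spin":0},{"delta_pos":[0,0,5],"spin":0},{"delta_pos":[0,0,4],"spin":0},{"delta_pos":[0,0,3],"spin":0},{"delta_pos":[0,0,0],"spin":0}]'; python3 -c "
from h import *
s=robot.read_state();print(s['ee_pos'],s['force'],s['torque'])"
```

```text
time: 10.98
ee_pos: [570.3, -71.3, 90.7]
tcp_rot: [1.0, 0.003, 0.004, 0.002]
force: [0.8, -0.1, -1.7]
opening: 0.265
[570.25274709 -71.26372701  90.67188888] [ 0.78149957 -0.09903211 -1.68042741] [ 0.01236736 -0.03839893 -0.00058561]
```

```bash
python3 -m crank '[{"delta_pos":[0,0,2],"spin":0},{"delta_pos":[0,0,2],"spin":0},{"delta_pos":[0,0,2],"spin":0},{"delta_pos":[0,0,0],"spin":0}]'; python3 -c "
from h import *
s=robot.read_state();print(s['ee_pos'],s['force'],s['torque'])"
```

```text
time: 11.48
ee_pos: [570.7, -71.3, 86.5]
tcp_rot: [1.0, 0.003, 0.004, 0.002]
force: [-0.6, -0.2, -1.4]
opening: 0.265
[570.67116467 -71.29345402  86.45597456] [-0.55506871 -0.20313373 -1.42078094] [0.01273776 0.16819267 0.02512929]
```

```bash
python3 -m crank '[{"delta_pos":[0,0,2],"spin":0},{"delta_pos":[0,0,2],"spin":0},{"delta_pos":[0,0,2],"spin":0},{"delta_pos":[0,0,1],"spin":0},{"delta_pos":[0,0,0],"spin":0}]'; python3 -c "
from h import *
s=robot.read_state();print(s['ee_pos'],s['force'],s['torque'])"
```

```text
time: 12.1
ee_pos: [570.6, -71.3, 86.5]
tcp_rot: [1.0, 0.002, 0.006, 0.004]
force: [-1.2, -0.4, -1.6]
opening: 0.259
[570.63747035 -71.28503354  86.48339556] [-1.20659791 -0.44945629 -1.56785315] [ 0.13307824  0.29072168 -0.00129408]
```

```bash
python3 -m crank '[{"delta_pos":[0,0,3],"spin":0},{"delta_pos":[0,0,3],"spin":0}]'; python3 b.py w7 tool_grip=102 vial_mouth=70
python3 - <<'E'
from h import *
a=cv2.imread('pics/w7.png')[150:330,150:360];cv2.imwrite('pics/w7c.png',cv2.resize(a,None,fx=3,fy=3,interpolation=2))
cv2.imwrite('pics/s7c.png',cv2.resize(snapshot("scene")[130:230,200:320],None,fx=5,fy=5,interpolation=2))
E
```

```text
time: 12.35
ee_pos: [571.0, -71.3, 85.6]
tcp_rot: [1.0, 0.002, 0.008, 0.005]
force: [-15.4, 0.9, 48.6]
opening: 0.265
[570.92899618 -71.28206612  85.71413288] [0.99995618 0.0021083  0.00764477 0.00497557] [-12.91304867   0.26455429  41.21551069]
```

View pics/s7c.png

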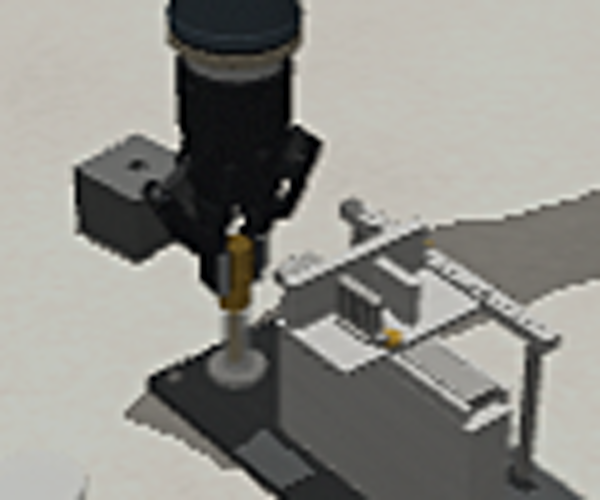

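```bash
python3 -m crank '[{"delta_pos":[0,0,-0.5],"spin":0},{"delta_pos":[0,0,0],"spin":0},{"delta_pos":[0,0,0],"spin":0},{"delta_pos":[0,0,0],"spin":0},{"delta_pos":[0,0,-5],"spin":0},{"delta_pos":[0,0,-20],"spin":0},{"delta_pos":[0,0,-35],"spin":0},{"delta_pos":[0,0,-45],"spin":0},{"delta_pos":[0,-20,-40],"spin":0},{"delta_pos":[0,-20,-10],"spin":0},{"delta_pos":[0,0,0],"spin":0},{"delta_pos":[0,0,0],"spin":0}]' 70; python3 b.py w8 tool_grip=102 vial_mouth=70 pinch=164 cam_tab=161 fin=161 leg_index=140 mark_tip=137
```

```text
time: 14.05
ee_pos: [567.9, -29.5, 244.1]
tcp_rot: [1.0, 0.002, 0.006, 0.005]
force: [-0.3, 0.0, -0.5]
opening: 0.82
tool_grip [257.2 216.3] 0.8 [569.1 -70.4 102. ]
vial_mouth [258.9 207.8] 0.64 [571.3 -74.7  70. ]
pinch [257.4  25.8] 0.78 [567.6  78.6 164. ]
pinch [256.2 206.8] 0.41 [567.4 -37.6 164. ]
cam_tab [294.3  19.5] 0.75 [590.1  83.  161. ]
fin [235.3  23.8] 0.88 [554.2  80.2 161. ]
mark_tip [157.6 120.7] 0.77 [496.2  18.5 137. ]
mark_tip [217.1 329.7] 0.56 [ 533.1 -166.2  137. ]
[568.2730265  -29.04627144 244.81915451] [0.99996398 0.00170779 0.00703149 0.00443695] [ 0.38105388 -0.31827277 -0.13608693]
```

View pics/w8.png

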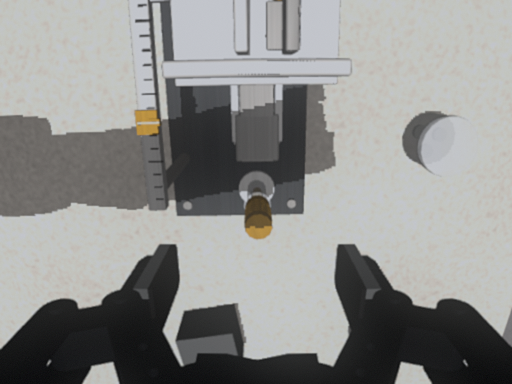

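```bash
python3 -m crank '[{"delta_pos":[0,-30,-3],"spin":0},{"delta_pos":[0,-40,0],"spin":0},{"delta_pos":[0,-30,0],"spin":0},{"delta_pos":[0,0,0],"spin":0},{"delta_pos":[0,0,0],"spin":0}]' 85; python3 b.py w9 pinch=164 cam_tab=161 fin=161 leg_index=140 mark_tip=137
```

```text
time: 15.08
ee_pos: [568.2, 71.7, 246.3]
tcp_rot: [1.0, 0.0, 0.007, 0.005]
force: [-0.6, -0.4, -0.8]
opening: 0.996
pinch [253.3 184.4] 0.9 [565.8  79.1 164. ]
pinch [172.  247.1] 0.27 [506.2  31.3 164. ]
cam_tab [289.8 182.5] 0.86 [591.1  79.5 161. ]
cam_tab [158.4 147.9] 0.25 [501.8 104.2 161. ]
fin [235.5 182. ] 0.6 [553.5  79.9 161. ]
leg_index [160.9 149.2] 0.95 [497.8  99.1 140. ]
mark_tip [170.7 248.1] 0.7 [497.9  16.2 137. ]
[568.22826041  71.62100095 246.39856517] [ 9.99966112e-01 -2.77558731e-04  6.80142503e-03  4.63025880e-03] [-1.24589851  0.71416135  0.87498618]
```

View pics/w9.png

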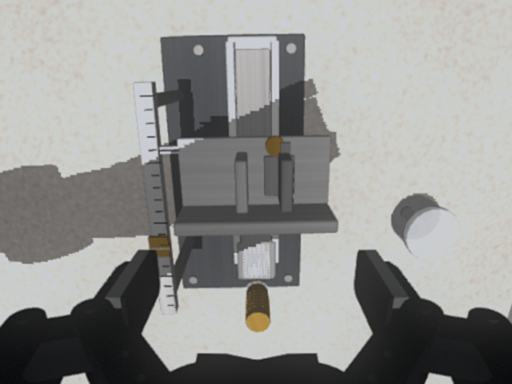

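```bash
python3 -m crank '[{"delta_pos":[-3,-9,0],"spin":-0.018},{"delta_pos":[0,0,0],"spin":0},{"delta_pos":[0,0,20],"spin":0},{"delta_pos":[0,0,25],"spin":0},{"delta_pos":[0,0,15],"spin":0},{"delta_pos":[0,0,0],"spin":0},{"delta_pos":[0,0,0],"spin":0}]' 85; python3 b.py w10 pinch=164 cam_tab=161 fin=161 leg_index=140 mark_tip=137
```

```text
time: 16.25
ee_pos: [566.7, 80.8, 186.1]
tcp_rot: [1.0, 0.009, 0.008, 0.005]
force: [-0.4, 0.0, 0.6]
opening: 0.993
pinch [258.9 234.3] 0.93 [567.1  79.5 164. ]
cam_tab [301.5 231.5] 0.9 [590.  80. 161.]
fin [238.5 231.7] 0.83 [556.2  79.5 161. ]
leg_index [135.9 185.9] 0.92 [496.   97.7 140. ]
[566.62404736  80.70663252 185.91640328] [0.99991343 0.00935204 0.00804438 0.00457727] [0.1126085  0.79425084 0.13580164]
```

```bash
python3 -m crank '[{"delta_pos":[0,0,14],"spin":0},{"delta_pos":[0,0,12],"spin":0},{"delta_pos":[0,0,7],"spin":0},{"delta_pos":[0,0,0],"spin":0},{"delta_pos":[0,0,0],"spin":0}]' 85; python3 b.py w11 pinch=164 cam_tab=161 fin=161 leg_index=140 mark_tip=137
```

```text
time: 17.18
ee_pos: [566.8, 80.3, 150.0]
tcp_rot: [1.0, 0.009, 0.007, 0.005]
force: [0.7, -0.3, -0.7]
opening: 0.994
pinch [263.  271.4] 0.69 [568.2  78.6 164. ]
cam_tab [314.5 262.6] 0.62 [590.7  81.4 161. ]
fin [229.6 260.7] 0.68 [553.7  82.  161. ]
leg_index [111.2 208.3] 0.89 [495.5  97.2 140. ]
[566.89507724  80.23683674 150.26372279] [0.99991586 0.00932347 0.00773007 0.0046459 ] [-0.41322126  0.36438444  0.62456205]
```

```bash
python3 -m crank '[{"delta_pos":[0,8,0],"spin":0},{"delta_pos":[0,8,0],"spin":0},{"delta_pos":[0,10,0],"spin":0},{"delta_pos":[0,12,0],"spin":0},{"delta_pos":[0,12,0],"spin":0},{"delta_pos":[0,12,0],"spin":0},{"delta_pos":[0,8,0],"spin":0},{"delta_pos":[0,0,0],"spin":0},{"delta_pos":[0,0,0],"spin":0}]' 85; python3 b.py w12 pinch=164 cam_tab=161 fin=161 leg_index=140 mark_tip=137
```

```text
time: 18.6
ee_pos: [568.2, 11.3, 150.7]
tcp_rot: [1.0, 0.01, 0.008, 0.0]
force: [-0.2, 4.0, -2.4]
opening: 0.996
pinch [260.5 248.6] 0.63 [568.2  20.1 164. ]
pinch [117.4 225.6] 0.29 [508.6  29.5 164. ]
cam_tab [313.3 241.1] 0.64 [590.8  22.3 161. ]
fin [229.  243.9] 0.67 [554.8  20.6 161. ]
leg_index [108.6 187.2] 0.98 [496.4  38.6 140. ]
mark_tip [118.9 228.4] 0.89 [497.9  16.  137. ]
[568.17911774  11.37860351 150.70284326] [9.99915094e-01 1.01316566e-02 8.18536871e-03 3.91534789e-04] [-0.20833301  4.14819809 -0.77038756]
```

```bash
python3 -m crank '[{"delta_pos":[0,8,0],"spin":0},{"delta_pos":[0,8,0],"spin":0},{"delta_pos":[0,5,0],"spin":0},{"delta_pos":[0,2,0],"spin":0},{"delta_pos":[0,1,0],"spin":0},{"delta_pos":[0,1,0],"spin":0}]' 85; python3 b.py w13 pinch=164 leg_index=140 mark_tip=137;python3 - <<'E'
from h import *
a=cv2.imread('pics/w13.png')[130:290,60:330];cv2.imwrite('pics/w13c.png',cv2.resize(a,None,fx=2.9,fy=2.9,interpolation=2))
E
```

```text
time: 19.65
ee_pos: [568.5, -9.5, 150.7]
tcp_rot: [1.0, 0.012, 0.008, -0.002]
force: [0.3, 6.0, -1.7]
opening: 0.992
pinch [260.2 249.3] 0.92 [568.3  -1.2 164. ]
leg_index [254.  103.4] 0.59 [564.6  57.2 140. ]
leg_index [111.5 186.1] 0.57 [498.  18. 140.]
mark_tip [113.7 186.8] 0.76 [497.7  16.7 137. ]
mark_tip [465.8 182.1] 0.23 [671.4  22.7 137. ]
[568.46534919  -9.60958661 150.75172448] [ 0.99989318  0.01200276  0.00809868 -0.00199309] [ 0.55671876  5.91031582 -1.54847276]
```

View pics/w13c.png

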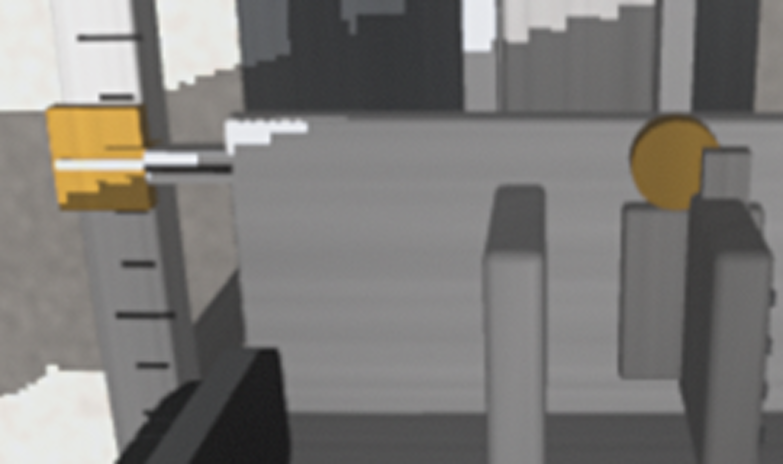

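```bash
python3 -m crank '[{"delta_pos":[0,0,0],"spin":0},{"delta_pos":[0,0,0],"spin":0},{"delta_pos":[0,0,0],"spin":0}]' 85; python3 b.py w14 leg_index=140 mark_tip=137
```

```text
time: 20.23
ee_pos: [568.4, -9.1, 150.8]
tcp_rot: [1.0, 0.012, 0.008, -0.002]
force: [0.7, 5.5, -1.6]
opening: 0.993
leg_index [109.2 186.5] 0.56 [496.8  18.2 140. ]
mark_tip [113.8 187.5] 0.93 [497.7  16.8 137. ]
[568.43883875  -9.05588503 150.73534294] [ 0.99988896  0.01232965  0.00807424 -0.00220508] [ 0.06368636  4.70800949 -1.58309169]
```

```bash
python3 -m crank '[{"delta_pos":[0,0.4,0],"spin":0},{"delta_pos":[0,0.3,0],"spin":0},{"delta_pos":[0,0.3,0],"spin":0},{"delta_pos":[0,0.3,0],"spin":0},{"delta_pos":[0,0.2,0],"spin":0},{"delta_pos":[0,0.2,0],"spin":0}]' 0 35; python3 b.py w15 leg_index=140 mark_tip=137 cam_tab=161 fin=161
```

```text
time: 21.12
ee_pos: [569.5, -9.3, 152.6]
tcp_rot: [1.0, 0.012, 0.01, -0.003]
force: [0.1, 4.9, -2.8]
opening: 0.288
leg_index [109.9 184.9] 0.89 [497.5  18.3 140. ]
mark_tip [109.7 185.7] 0.96 [496.1  17.  137. ]
mark_tip [106.2 183.7] 0.27 [494.5  17.9 137. ]
cam_tab [285.4 240.3] 0.86 [580.3   1.  161. ]
fin [229.3 241.9] 0.6 [ 5.56e+02 -1.00e-01  1.61e+02]
[569.47367393  -9.2231062  152.57275397] [ 0.99987326  0.01242932  0.00948427 -0.00300345] [ 0.34946242  5.23372703 -2.19579385]
```

```bash
python3 -m crank '[{"delta_pos":[0,0.4,0],"spin":0},{"delta_pos":[0,0.3,0],"spin":0},{"delta_pos":[0,0.3,0],"spin":0},{"delta_pos":[0,0.3,0],"spin":0}]' 0 45; python3 b.py w16 leg_index=140 mark_tip=137 tool_grip=102;python3 - <<'E'
from h import *
a=cv2.imread('pics/w16.png')[130:290,60:330];a=cv2.resize(a,None,fx=2.2,fy=2,interpolation=2)
b=cv2.resize(snapshot("scene")[150:240,200:320],(594,270),interpolation=2);cv2.imwrite('pics/w16c.png',np.vstack([a,b]))
E
```

```text
time: 21.88
ee_pos: [569.4, -9.3, 152.6]
tcp_rot: [1.0, 0.012, 0.009, -0.004]
force: [0.4, 5.9, -1.3]
opening: 0.284
leg_index [107.8 186.4] 0.75 [496.3  17.5 140. ]
mark_tip [111.2 187.1] 0.84 [496.7  16.3 137. ]
[569.40243866  -9.25399827 152.62796159] [ 0.9998742   0.01222026  0.00933556 -0.0038851 ] [ 0.30943299  5.72035208 -1.21601333]
```

View pics/w16c.png

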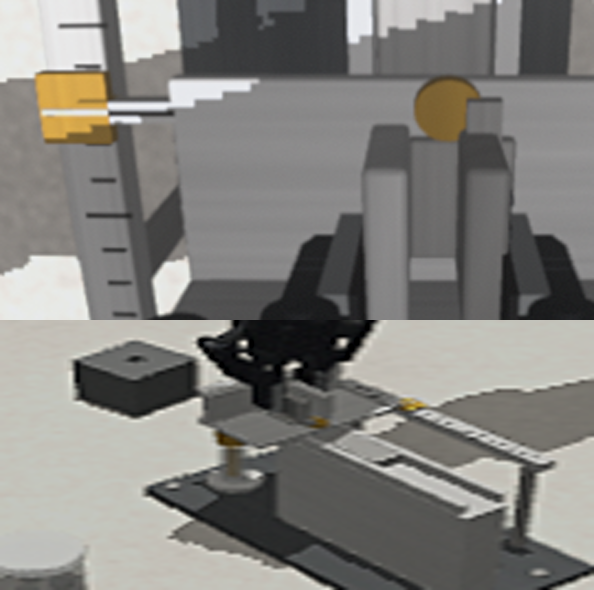

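```bash
python3 -c "
from h import *
print(close_job())"
```

```text
the job is handed in; nothing more can be done
None
```

The job is handed in after about 22 s of the 58 s allowed. `close_job()` reported no verdict, so the result below rests on my own checks.

**What I did:**
- **Tool:** I took it from the stand and lowered it into the vial. It stopped at the expected seated height, and a firm push there met about 48 N at the wrist.
- **Leg:** I pushed it out about 80 mm by pressing the open fingers on the cross bar, and held it at the mark with the lever still open.
- **Lever:** I closed the fingers on lever and fin while holding the leg there, and left the grip at 45 N with a small forward push against the spring.

**What the last checks showed:**
- **Leg at the mark:** the index line meets the clip's centre line in the final picture. The point detector put the index about 1.2 mm short, still inside the 5 mm limit.
- **Lever closed:** the finger opening reading fits the 26 mm expected with lever and fin fully closed. The picture shows both pads on lever and fin.
- **Tool:** it was still standing in the vial under the leg in the last scene view. The detector did not find it in the last wrist picture, because the leg hides it there.
- **Spring load on the hand:** about 5.7 N.

**Not measured directly:**
- **Pinch force on each side:** no reading is available. I infer it from the grip setting and the fingers having stopped on both parts.
- **Gripper tilt:** it drifted to about 0.02 rad over the run, which I left uncorrected.

I did not touch the yo-yo, loupe or pods.

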